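# Snap the wide jewellery case shut

### The job

The bars and the bangle have been weighed and packed in the wide airtight case. Swing the lid of this wide case down and press its clip side against the rubber seal until the spring clip snaps over the lid and holds it shut. Leave the smaller square case standing open.

Things in the scene. Friction and masses are not known exactly. Their poses are not given: they have to be found in the camera images.
- case_lid (a joint): Angle of the wide case's lid, rad: 0 shut, starts 0.45 to 0.8, grows as it opens. Flat plate 120 mm from hinge to free edge, 160 wide, 10 thick. Its stiff hinge stays where left (2 to 3 N at the edge moves it). The seal is met at 0.055 and springs an unlatched lid back; the clip catches just above the hard stop at 0 and then holds the lid near 0.012.
- case_hinge (a point): Fixed point: middle of the wide case's hinge axis, 52 mm above the table, level with the shut lid's underside. -x points level from hinge to clip side (away from the robot), y along the hinge, z up. At lid angle a, the underside at distance d is at -x = d cos a, z = d sin a. Case: grey plastic, 120 x 160 mm, 50 high, fixed.
- case_press (a point): Point on the wide case's lid, outer (top) face, mid-width, 95 mm from the hinge, 25 mm in from the free edge; moves with the lid; z is the face's outward normal. Shut, it is 62 mm above the table. Press here, straight down, with 10 to 20 N. The steel clip (30 mm wide, top 70 mm above the table) stands just outside the free edge, mid-width.
- small_lid (a joint): Angle of the lid of the smaller, nearly square case, rad: 0 shut, starts 0.45 to 0.8. This case (100 x 90 mm, 50 high, same materials, empty) stands elsewhere on the same mat and is to stay open.

How it is judged:
By the outcome, as a careful person would: the job done as asked, in the order asked, and still so for the second after the job is handed in, with the robot touching nothing.
It also fails if it takes over 38 s, if anything falls off the work surface, if the arm or the gripper's body presses on something with over 40 N, if the wrist force passes 120 N, or if a joint passes its speed limit or range.

### The arm

A 6-joint arm with a two-finger parallel gripper is mounted at the origin on the work surface. World frame = base frame: x ahead of the robot, y to its left, z up, the work surface at z = 0. Lengths are in mm, angles in rad, forces in N, time in s.
With the tool pointing down it reaches from about 350 to 975 mm from the base axis. Payload 7.1 kg.
Tool frame: the origin (TCP) lies at the very end of the fingers, on their centre line; the grasp point (between the pads) lies 19 mm behind it; z points along the fingers, x is the direction in which the jaws open and shut, and the axes are right-handed (so a half turn about z gives the same grasp; the last joint's range is limited). The gripper opens to 88 mm and grips with 3 to 60 N. Pads are 20 mm wide; open, the fingers measure 115 mm over their backs; the gripper's body (75 mm by 178 mm) begins 61 mm behind the grasp point.
Start: joints at [-1.13, 0.423, 1.63, -0, 1.089, -0.019], TCP at [277.37, -560.063, 222.675] pointing down, gripper open.
Joint ranges: [-3, 3], [-0.9, 2.11], [0.09, 2.58], [-1.31, 4.45], [0.11, 2.69], [-2.54, 2.54]. Speed limits (rad/s): [2.39, 2.39, 3.01, 3.14, 3.14, 3.14].

### API

Orientations are given as a rotation vector (axis times angle).
In Python, from workcell import ctrl gives the robot as it stands. The module is installed in compiled form; this text tells all that it offers.
- The arm moves only by the tool move_arm, never from a script. Its argument "motion" is a list of rows, each a list of 2 entries, a list of its own where there are three numbers: the shift along the tool's x, y, z normalised to -1 to 1, where 1 is 150 mm, then the turn, a rotation vector about the tool's x, y, z normalised to -1 to 1, where 1 is 60 degrees. In form: [[[x, y, z], [rx, ry, rz]], ...]. A call has exactly 5 rows; each row is the pose to reach, as a shift and turn from the pose commanded when the call began, along the tool's axes at that moment; what a row does not reach only later rows make up. A row lasts 1/8 s, in which the tool goes at most 62.5 mm and 10.7 degrees, less where a joint would pass 70% of its speed; a pose out of reach is approached as far as the arm can. A call with a number of a shift or a turn outside -1 to 1 is refused whole. A call with a gripper value outside its range is refused whole. "gripper" is the opening, from 0 (shut) to 1 (fully open), set as the call begins (left out, the last holds). The fingers move at their own pace and stop on an object; the grip force is fixed at half the most. Time passes only in rows, so rows that repeat a pose let the fingers close, or fill a call up. It gives the time, the measured TCP pose, the force and the opening at its end, in the units of the state.
- ctrl.get_obs(): the state, without advancing time (a new reading comes with each control period).
- ctrl.get_image(name): name is "scene" or "top" or "wrist"; returns a dict with "pixels" (420x560x3 uint8, red, green, blue), "camera_matrix" (3x3 intrinsics, pixels), "D" ([k1, k2, p1, p2, k3] as OpenCV has them; the pictures are not rectified), "R" (3x3) and "t" (3): a world point X has camera coordinates R X + t; the wrist camera has in their place "mount" (4x4, takes a point from camera to tool coordinates, whose origin is the TCP and whose axes are the tool frame's). Camera axes: x right, y down, z forward; pixel columns grow to the right and rows downward; lengths in mm; the calibration is good to about 2 mm. A picture is of the moment at which its call begins: read the wrist's pose just before it. There is no depth.
- ctrl.close_job(): hands the job in, once; it reports no verdict.
Trained networks look in the newest picture that a camera, given by its name, has taken for a name from the list of things; names that differ only in an ending like _2 or _b are one class to them, and where a whole thing is asked for, a point or a joint stands for the part that bears it (a point fixed in the world has none). Each returns a list of dicts, best first, with "p" (0 to 1); they miss things now and then, are a little off and sometimes report something else, mostly with a low value. They report only what shows in the picture. A call takes as long as a camera call.
- ctrl.boxes_of(camera, name): "location" ([x, y, z] in mm, in world coordinates, good to about 4 mm: the middle of the surface that is visible of it).
- ctrl.regions_of(camera, name): "mask" (420x560 bool, what is visible of it).
- ctrl.pinpoint(camera, name): "location" ([x, y, z] in mm, in world coordinates, good to about 4 mm: a listed point, or the origin of a listed thing).
The state is a dict: "t": time; "qpos": joint angles; "qvel": joint speeds; "joint_torque": joint torques, N m; "ee_pos": TCP position; "orientation": TCP orientation; "ft_force": force on the tool from outside, world axes, zero at the start; "moment": the same for the moment, N m; "width": finger opening in mm.
Only numpy, scipy, OpenCV 4.12 (cv2) and the standard library are available. Lean on these libraries where they do the work, as an engineer would, in place of code of your own. Each camera call takes 0.05 s, during which the arm holds its last target.

## Working session

There is one attempt and no reset: what is moved stays moved. The work goes in short steps, Python scripts to look and compute and a tool call to move; the robot and the scene stay as the last step left them, time stands still between calls to the robot, and variables do not carry over. Pictures are saved under pics/ and viewed, and the job is handed in when it is done.

Besides the shell and the picture viewer there is one more tool, called after "Emit:" as a command line: name --argument value ..., lists and objects as JSON in quotes. move_arm: Moves the arm, as the interface text tells. Its arguments: {"type":"object","properties":{"motion":{"type":"array","items":{"type":"array"}},"gripper":{"type":"number"}},"required":["motion"]}

```bash
mkdir -p pics
python3 - <<'E'
from workcell import ctrl
import cv2,numpy as np
o=ctrl.get_obs();print({k:np.round(v,3) for k,v in o.items()})
for c in("scene","top"):
    im=ctrl.get_image(c);cv2.imwrite(f"pics/{c}1.png",im["pixels"][:,:,::-1])
    np.savez(f"{c}1.npz",**im)
    for n in("case_press","case_hinge"):
        print(c,n,[(np.round(d["location"],1),round(d["p"],2)) for d in ctrl.pinpoint(c,n)])
    for n in("case_lid","small_lid"):
        print(c,n,[(np.round(d["location"],1),round(d["p"],2)) for d in ctrl.boxes_of(c,n)])
E
```

```text
{'t': np.float64(0.0), 'qpos': array([-1.13 ,  0.424,  1.631, -0.   ,  1.089, -0.019]), 'qvel': array([ 0.002,  0.001, -0.001,  0.001, -0.   ,  0.002]), 'joint_torque': array([ 2.0000e-03, -5.4463e+01, -2.7367e+01,  6.4000e-02,  2.3000e-02,
       -0.0000e+00]), 'ee_pos': array([ 277.134, -559.573,  221.895]), 'orientation': array([-2.669e+00,  1.656e+00,  2.000e-03]), 'ft_force': array([-0.05 ,  0.535,  0.107]), 'moment': array([-0.041,  0.045,  0.014]), 'width': np.float64(88.392)}
scene case_press [(array([602.1, 266.2, 101.8]), 0.66)]
scene case_hinge [(array([522.7, 294.3,  50.1]), 0.88)]
scene case_lid [(array([595.5, 283.7,  99.8]), 0.79)]
scene small_lid [(array([ 559.3, -271.8,  101. ]), 0.74)]
top case_press [(array([602.9, 272.3, 106.9]), 0.6)]
top case_hinge [(array([528.1, 295.6,  53.1]), 0.79)]
top case_lid [(array([575.1, 272.2,  89.8]), 0.67), (array([575.9, 263.2,  83. ]), 0.52)]
top small_lid [(array([ 543.1, -284.1,   89.6]), 0.97)]
```

View pics/scene1.png

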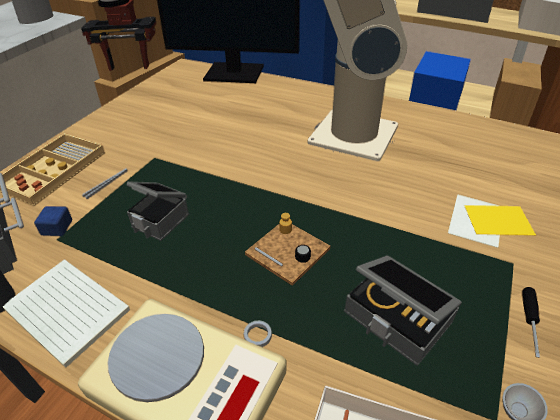

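View pics/top1.png

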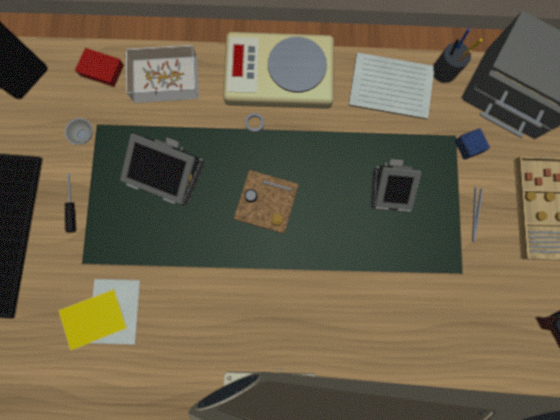

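Run:
```python
import cv2,numpy as np
a=np.load("top1.npz")["pixels"][120:220,105:225,::-1];b=np.load("scene1.npz")["pixels"][245:370,335:470,::-1]
cv2.imwrite("pics/z1.png",cv2.resize(a,None,fx=6,fy=6,interpolation=2))
cv2.imwrite("pics/z2.png",cv2.resize(b,None,fx=4.5,fy=4.5,interpolation=2))
t=np.load("top1.npz")
for c in("top","scene"):
    t=np.load(c+"1.npz");print(c,-t["R"].T@t["t"],t["D"],t["camera_matrix"][0])
```

```text
top [ 326.46394911   -2.82109173 1042.92318652] [-0.01548481  0.          0.          0.          0.        ] [419.16904115   0.         282.84303556]
scene [1073.43348187  282.78119642  660.19156753] [-0.09497619  0.          0.          0.          0.        ] [420.8795775    0.         279.53641887]
```

View pics/z1.png

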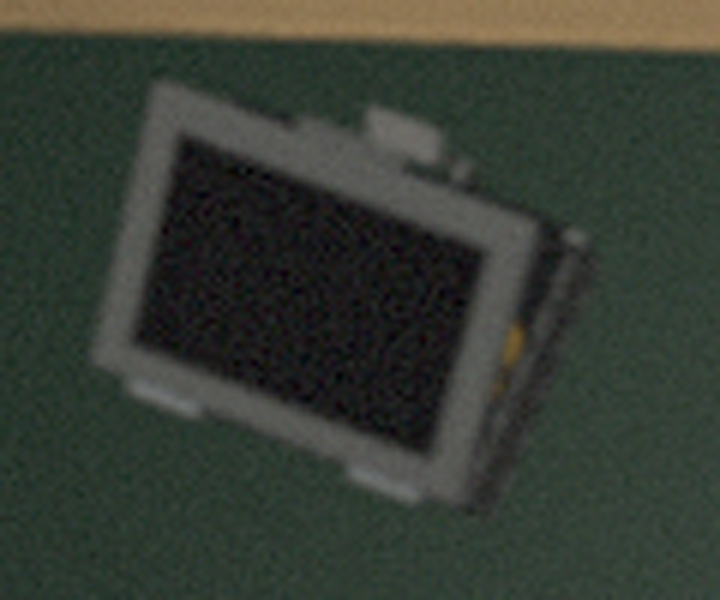

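View pics/z2.png

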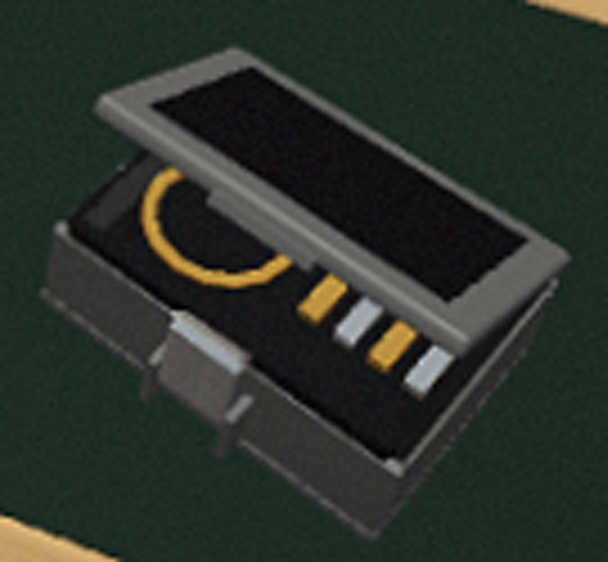

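```bash
cat > fit.py <<'E'
import cv2,numpy as np
from scipy.optimize import least_squares
def proj(X,t):
    return cv2.projectPoints(np.array(X,float),cv2.Rodrigues(t["R"])[0],t["t"],t["camera_matrix"],t["D"])[0][:,0]
E
python3 - <<'E'
from fit import *
T=np.load("top1.npz");S=np.load("scene1.npz")
# order: free-left, free-right, hinge-left, hinge-right (top face)
pt=np.array([(160,82),(540,218),(95,362),(468,508)])/6+(105,120)
ps=np.array([(468,342),(100,103),(570,258),(237,48)])/4.5
ps=np.array([(470,345),(98,103),(570,258),(237,48)])/4.5+(335,245)
ps[0]=np.array([(470,345)])/4.5+(335,245)
def pts(p,d0=0):
    x,y,psi,a,z=p;u=np.array([np.cos(psi)*np.cos(a),np.sin(psi)*np.cos(a),np.sin(a)])
    n=np.array([-np.cos(psi)*np.sin(a),-np.sin(psi)*np.sin(a),np.cos(a)]);v=np.array([-np.sin(psi),np.cos(psi),0])
    h=np.array([x,y,z]);return np.array([h+d*u+s*80*v+10*n for d in(120,0) for s in(1,-1)])
def res(p):
    P=pts(p);return np.r_[(proj(P,T)-pt).ravel(),(proj(P,S)-ps).ravel(),(p[4]-52)/1.]
for only in (None,):
    r=least_squares(res,[525,295,-.3,.6,52]);print(r.x,np.round(r.fun,1))
p=r.x;u=np.array([np.cos(p[2]),np.sin(p[2])])
P=pts(p);print(np.round(P,1)); press=(P[0]+P[1])/2*95/120+(P[2]+P[3])/2*25/120;print("press",press)
print("shut press",p[:2]+95*u,"clip",p[:2]+123*u)
for n,t in(("top",T),("scene",S)):
    im=t["pixels"][:,:,::-1].copy();im=cv2.resize(im,None,fx=4,fy=4,interpolation=2)
    q=proj(np.vstack([P[[0,1,3,2]],[[*(p[:2]+d*u+s*80*np.array([-u[1],u[0]])),0] for d,s in((0,1),(0,-1),(120,-1),(120,1))],[[*(p[:2]+125*u),70]]]),t)
    for k in(0,4):cv2.polylines(im,[np.int32((q[k:k+4]+.5)*4)],True,(0,0,255) if k==0 else (255,255,0),1)
    cv2.circle(im,tuple(int(v) for v in q[8]*4),5,(0,255,0),1)
    c=q.mean(0)*4;x,y=int(c[0]),int(c[1]);cv2.imwrite(f"pics/fit_{n}.png",im[max(0,y-270):y+270,max(0,x-300):x+300])
E
```

```text
[ 5.24941107e+02  2.96424907e+02 -3.34365543e-01  4.65338125e-01
  5.09082690e+01] [-1.8 -0.7 -0.9  0.4 -1.8  0.4 -2.1 -0.6 -1.1  0.4 -1.6 -0.8 -0.2 -0.8
 -1.7 -0.6 -1.1]
[[648.3 338.3 113.7]
 [595.8 187.1 113.7]
 [547.  373.5  59.8]
 [494.4 222.3  59.8]]
press [600.89920981 270.0363078  102.47384282]
shut press [614.67988402 265.24876479] clip [641.12920788 256.06000713]
```

View pics/fit_top.png

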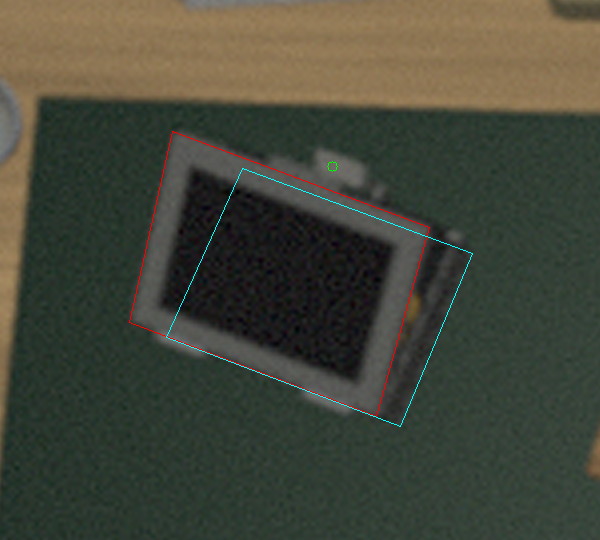

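View pics/fit_scene.png

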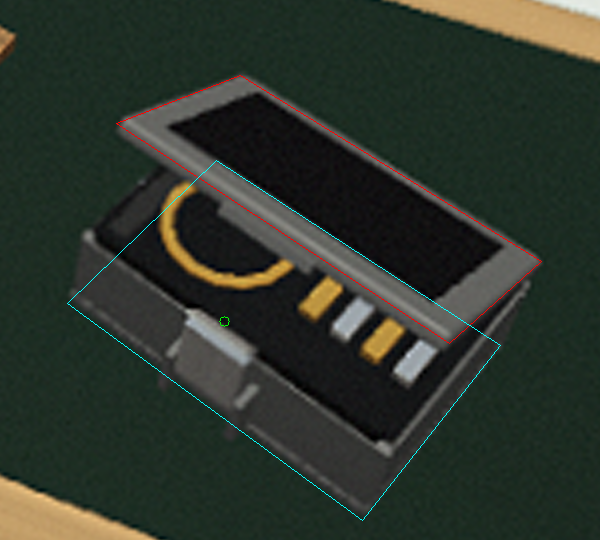

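```bash
cat > plan.py <<'E'
import sys,numpy as np
from scipy.spatial.transform import Rotation as Ro
from workcell import ctrl
def goal(xyz,psi=-.334):
    o=ctrl.get_obs();R=Ro.from_rotvec(o["orientation"]);p=np.array(o["ee_pos"])
    best=None
    for s in(1,-1):
        x=s*np.array([-np.sin(psi),np.cos(psi),0]);z=np.array([0,0,-1.]);G=Ro.from_matrix(np.c_[x,np.cross(z,x),z])
        m=(R.inv()*G).magnitude()
        if best is None or m<best[0]:best=(m,G)
    G=best[1]
    print("t",o["t"],"p",p.round(1),"F",o["ft_force"].round(1),"q",o["qpos"].round(2))
    print("shift norm",(R.inv().apply(np.array(xyz)-p)/150).round(3),"turn norm",((R.inv()*G).as_rotvec()/np.radians(60)).round(3), "tool x",R.as_matrix()[:,0].round(2),"y",R.as_matrix()[:,1].round(2))
if __name__=="__main__": goal([float(v) for v in sys.argv[1:4]])
E
python3 plan.py 614 265 200
```

```text
t 0.5 p [ 277.3 -560.   222.6] F [-0.2  0.4 -0. ] q [-1.13  0.42  1.63 -0.    1.09 -0.02]
shift norm [-3.933 -4.452  0.151] turn norm [0.    0.    0.758] tool x [ 0.44 -0.9  -0.  ] y [-0.9  -0.44  0.  ]
```

Emit:
move_arm --motion '[[[-0.17, -0.2, 0], [0, 0, -0.15]], [[-0.35, -0.4, 0], [0, 0, -0.3]], [[-0.52, -0.6, 0], [0, 0, -0.45]], [[-0.7, -0.8, 0], [0, 0, -0.6]], [[-0.87, -0.98, 0], [0, 0, -0.75]]]' --gripper 0

```text
t: 1.12
ee_pos: [351.6, -376.7, 222.9]
orientation: [3.101, -0.501, 0.001]
ft_force: [0.2, 0.8, -0.3]
width: 41.2
```

```bash
python3 plan.py 614 265 200
```

```text
t 1.125 p [ 351.6 -376.7  222.9] F [ 0.2  0.8 -0.3] q [-0.84  0.26  1.87  0.    1.01 -0.52]
shift norm [ 0.313 -4.611  0.152] turn norm [ 0.    -0.    -1.487] tool x [ 0.95 -0.31  0.  ] y [-0.31 -0.95  0.  ]
```

Emit:
move_arm --motion '[[[0.02, -0.25, 0], [0, 0, -0.15]], [[0.04, -0.5, 0], [0, 0, -0.3]], [[0.06, -0.75, 0], [0, 0, -0.45]], [[0.08, -1, 0], [0, 0, -0.6]], [[0.1, -1, 0], [0, 0, -0.74]]]'

```text
t: 1.75
ee_pos: [413.9, -238.6, 222.8]
orientation: [-3.06, -0.712, -0.0]
ft_force: [0.6, -0.4, 0.8]
width: 0.4
```

```bash
python3 plan.py 614 265 200
```

```text
t 1.75 p [ 413.9 -238.6  222.8] F [ 0.6 -0.4  0.8] q [-0.55  0.21  1.95  0.    0.99 -1.01]
shift norm [ 2.678 -2.424  0.153] turn norm [-0.    -0.    -0.745] tool x [0.9  0.44 0.  ] y [ 0.44 -0.9  -0.  ]
```

Emit:
move_arm --motion '[[[0.2, -0.2, 0], [0, 0, -0.15]], [[0.4, -0.4, 0], [0, 0, -0.3]], [[0.6, -0.6, 0], [0, 0, -0.45]], [[0.8, -0.8, 0], [0, 0, -0.6]], [[1, -0.95, 0], [0, 0, -0.74]]]'

```text
t: 2.38
ee_pos: [486.9, -45.6, 222.9]
orientation: [2.566, 1.812, 0.0]
ft_force: [-0.0, -0.2, -0.3]
width: 0.4
```

```bash
python3 plan.py 614 265 200
```

```text
t 2.375 p [486.9 -45.6 222.9] F [-0.  -0.2 -0.3] q [-0.12  0.22  1.92  0.    0.99 -1.35]
shift norm [2.235 0.106 0.153] turn norm [ 0.    -0.    -0.007] tool x [0.33 0.94 0.  ] y [ 0.94 -0.33  0.  ]
```

Emit:
move_arm --motion '[[[0.3, 0.01, 0], [0, 0, 0]], [[0.6, 0.02, 0], [0, 0, 0]], [[0.9, 0.03, 0], [0, 0, 0]], [[1, 0.04, 0], [0, 0, 0]], [[1, 0.05, 0], [0, 0, 0]]]'

```text
t: 3.0
ee_pos: [544.6, 91.7, 222.5]
orientation: [2.57, 1.807, -0.001]
ft_force: [-0.8, -0.5, -0.6]
width: 0.4
```

Emit:
move_arm --motion '[[[0.3, 0.01, 0], [0, 0, 0]], [[0.6, 0.02, 0], [0, 0, 0]], [[0.9, 0.03, 0], [0, 0, 0]], [[1, 0.04, 0], [0, 0, 0]], [[1, 0.05, 0], [0, 0, 0]]]'

```text
t: 3.62
ee_pos: [602.5, 229.0, 222.4]
orientation: [2.571, 1.805, -0.002]
ft_force: [-0.3, -0.7, -0.0]
width: 0.5
```

```bash
python3 plan.py 614 265 200
python3 - <<'E'
from workcell import ctrl
import cv2,numpy as np
o=ctrl.get_obs()
im=ctrl.get_image("wrist");np.savez("w1.npz",ee=o["ee_pos"],ori=o["orientation"],**im)
cv2.imwrite("pics/w1.png",im["pixels"][:,:,::-1])
for n in("case_press","case_hinge"):print(n,[(np.round(d["location"],1),round(d["p"],2)) for d in ctrl.pinpoint("wrist",n)])
E
```

```text
t 3.625 p [602.5 229.  222.4] F [-0.3 -0.7 -0. ] q [ 0.34  0.45  1.58 -0.    1.11 -0.88]
shift norm [ 0.252 -0.009  0.149] turn norm [-0.     0.001 -0.012] tool x [ 0.34  0.94 -0.  ] y [ 0.94 -0.34 -0.  ]
case_press [(array([598.8, 270.7, 106.5]), 0.8)]
case_hinge [(array([524.3, 299.6,  55.7]), 0.77)]
```

View pics/w1.png

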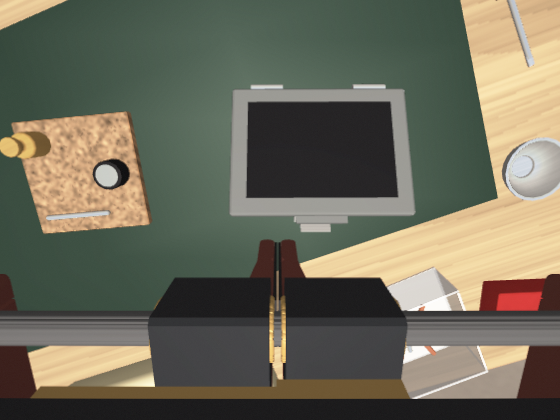

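The wrist view shows the wide lid's hinge corners at (233,90) and (404,90), the free-edge corners at (231,214) and (414,214), and the clip at (315,228). I'll refit using this view too.

Run:
```python
from fit import *
from scipy.spatial.transform import Rotation as Ro
W=dict(np.load("w1.npz"));M=W["mount"];Rt=Ro.from_rotvec(W["ori"]).as_matrix()
Rwc=Rt@M[:3,:3];twc=Rt@M[:3,3]+W["ee"];W["R"]=Rwc.T;W["t"]=-Rwc.T@twc
T=np.load("top1.npz");S=np.load("scene1.npz")
pt=np.array([(160,82),(540,218),(95,362),(468,508)])/6+(105,120)
ps=np.array([(470,345),(98,103),(570,258),(237,48)])/4.5+(335,245)
pw=np.array([(414,214),(231,214),(404,90),(233,90)],float)
def pts(p):
    x,y,psi,a,z=p;u=np.array([np.cos(psi)*np.cos(a),np.sin(psi)*np.cos(a),np.sin(a)])
    n=np.array([-np.cos(psi)*np.sin(a),-np.sin(psi)*np.sin(a),np.cos(a)]);v=np.array([-np.sin(psi),np.cos(psi),0])
    return np.array([np.array([x,y,z])+d*u+s*80*v+10*n for d in(120,0) for s in(1,-1)])
f=lambda p:pts(p)
def go(vs):
    def res(p):
        P=f(p);return np.r_[np.concatenate([(proj(P,t)-q).ravel() for t,q in vs]),(p[4]-52)]
    r=least_squares(res,[525,295,-.3,.6,52]);p=r.x
    print(p.round(3),"shut press",(p[:2]+95*np.array([np.cos(p[2]),np.sin(p[2])])).round(1),np.round(r.fun,1))
go([(W,pw)]);go([(W,pw),(T,pt),(S,ps)])
```

```text
[ 5.26822e+02  2.97271e+02 -3.44000e-01  4.53000e-01  4.93200e+01] shut press [616.3 265.2] [ 1.1  1.7 -1.6  2.   0.9 -1.8 -0.3 -1.5 -2.7]
[ 5.26666e+02  2.96822e+02 -3.42000e-01  4.75000e-01  4.94750e+01] shut press [616.2 265. ] [ 2.1  0.8 -2.4  1.4  0.4 -2.1 -0.9 -1.6 -1.5 -1.3 -0.9  0.4 -1.6 -0.4
 -2.2 -1.  -1.5  1.2 -1.7 -0.4 -0.5  0.7 -1.6  0.4 -2.5]
```

Emit:
move_arm --motion '[[[0.13, 0, 0], [0, 0, 0]], [[0.255, 0, 0], [0, 0, 0]], [[0.255, 0, 0.2], [0, 0, 0]], [[0.255, 0, 0.4], [0, 0, 0]], [[0.255, 0, 0.58], [0, 0, 0]]]'

```text
t: 4.4
ee_pos: [615.8, 267.3, 134.6]
orientation: [-2.57, -1.806, -0.0]
ft_force: [0.2, 0.2, -0.6]
width: 0.4
```

```bash
python3 plan.py 615 265 62
```

```text
t 4.4 p [615.8 267.3 134.6] F [ 0.2  0.2 -0.6] q [ 0.39  0.59  1.58  0.    0.98 -0.83]
shift norm [-0.016  0.     0.484] turn norm [ 0.    -0.    -0.011] tool x [0.34 0.94 0.  ] y [ 0.94 -0.34  0.  ]
```

Now push the lid down slowly, 25 mm per call.

Emit:
move_arm --motion '[[[-0.01, 0, 0.04], [0, 0, 0]], [[-0.015, 0, 0.08], [0, 0, 0]], [[-0.015, 0, 0.12], [0, 0, 0]], [[-0.015, 0, 0.16], [0, 0, 0]], [[-0.015, 0, 0.2], [0, 0, 0]]]'

```text
t: 5.03
ee_pos: [615.3, 264.0, 106.0]
orientation: [2.571, 1.805, 0.002]
ft_force: [0.1, -0.2, 0.8]
width: 0.2
```

Emit:
move_arm --motion '[[[0, 0, 0.03], [0, 0, 0]], [[0, 0, 0.06], [0, 0, 0]], [[0, 0, 0.09], [0, 0, 0]], [[0, 0, 0.12], [0, 0, 0]], [[0, 0, 0.15], [0, 0, 0]]]'

```text
t: 5.65
ee_pos: [614.8, 263.9, 82.9]
orientation: [2.571, 1.805, 0.0]
ft_force: [0.8, -0.1, 0.3]
width: 0.3
```

Run:
```python
from workcell import ctrl
import cv2,numpy as np
print(ctrl.get_obs()["ft_force"])
im=[ctrl.get_image(c)["pixels"][:,:,::-1] for c in("scene","wrist")]
cv2.imwrite("pics/m1.png",np.vstack([cv2.resize(im[0][200:400,300:500],(560,300))*1,im[1][:300]])[:600])
```

```text
[ 0.79695619 -0.12847244  0.25325553]
```

View pics/m1.png

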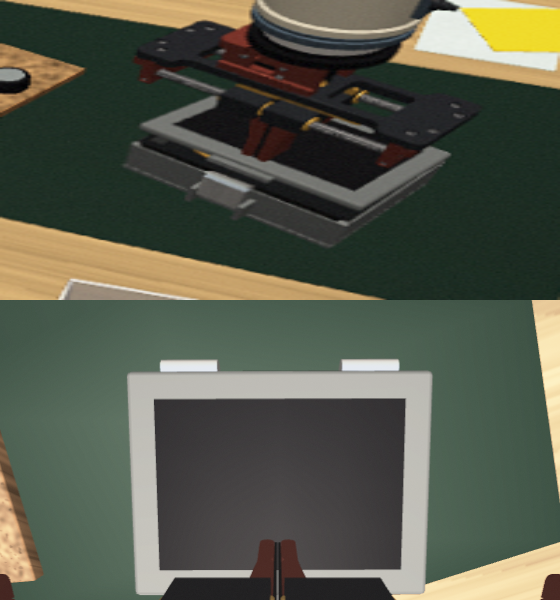

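The lid is following and the fingertips are mid-width, about 25 mm in from the free edge. I'll carry on to the seal.

Emit:
move_arm --motion '[[[0, 0, 0.02], [0, 0, 0]], [[0, 0, 0.04], [0, 0, 0]], [[0, 0, 0.06], [0, 0, 0]], [[0, 0, 0.08], [0, 0, 0]], [[0, 0, 0.1], [0, 0, 0]]]'

```text
t: 6.38
ee_pos: [615.5, 263.8, 69.0]
orientation: [2.57, 1.805, 0.002]
ft_force: [-0.9, -2.7, 9.9]
width: 0.5
```

Emit:
move_arm --motion '[[[0, 0, 0.006], [0, 0, 0]], [[0, 0, 0.012], [0, 0, 0]], [[0, 0, 0.018], [0, 0, 0]], [[0, 0, 0.024], [0, 0, 0]], [[0, 0, 0.024], [0, 0, 0]]]'

```text
t: 7.0
ee_pos: [615.7, 263.9, 65.5]
orientation: [2.57, 1.805, 0.002]
ft_force: [0.3, -1.6, 7.0]
width: 0.6
```

Emit:
move_arm --motion '[[[0, 0, 0.004], [0, 0, 0]], [[0, 0, 0.008], [0, 0, 0]], [[0, 0, 0.012], [0, 0, 0]], [[0, 0, 0.014], [0, 0, 0]], [[0, 0, 0.014], [0, 0, 0]]]'

```text
t: 7.62
ee_pos: [615.9, 263.8, 63.7]
orientation: [2.57, 1.805, 0.003]
ft_force: [-0.7, -2.5, 8.9]
width: 0.5
```

Emit:
move_arm --motion '[[[0, 0, 0.004], [0, 0, 0]], [[0, 0, 0.007], [0, 0, 0]], [[0, 0, 0.01], [0, 0, 0]], [[0, 0, 0.01], [0, 0, 0]], [[0, 0, 0.01], [0, 0, 0]]]'

```text
t: 8.25
ee_pos: [616.0, 263.7, 62.3]
orientation: [2.57, 1.805, 0.003]
ft_force: [0.1, -2.7, 10.0]
width: 0.6
```

Emit:
move_arm --motion '[[[0, 0, 0.004], [0, 0, 0]], [[0, 0, 0.008], [0, 0, 0]], [[0, 0, 0.01], [0, 0, 0]], [[0, 0, 0.01], [0, 0, 0]], [[0, 0, 0.01], [0, 0, 0]]]'

```text
t: 8.88
ee_pos: [616.1, 263.8, 62.2]
orientation: [2.57, 1.805, 0.004]
ft_force: [-3.9, -4.7, 18.7]
width: 0.6
```

Run:
```python
from workcell import ctrl
import cv2,numpy as np
print(ctrl.get_obs()["ft_force"])
im=ctrl.get_image("scene")["pixels"][:,:,::-1]
cv2.imwrite("pics/m2.png",cv2.resize(im[240:370,330:480],None,fx=4.5,fy=4.5,interpolation=2))
```

```text
[-3.91194001 -4.68421197 18.72833118]
```

View pics/m2.png

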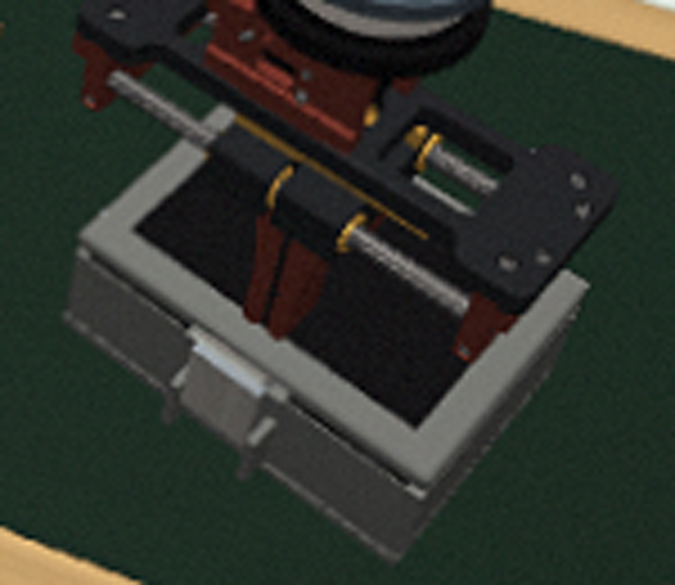

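The lid is against its hard stop: z stays at 62.2 while the force climbs to 19 N, and the clip sits at the lid edge. I'll lift off and see whether it holds.

Emit:
move_arm --motion '[[[0, 0, -0.01], [0, 0, 0]], [[0, 0, -0.02], [0, 0, 0]], [[0, 0, -0.03], [0, 0, 0]], [[0, 0, -0.04], [0, 0, 0]], [[0, 0, -0.05], [0, 0, 0]]]'

```text
t: 9.55
ee_pos: [614.5, 263.9, 66.6]
orientation: [-2.571, -1.805, 0.001]
ft_force: [0.4, 0.4, 0.5]
width: 0.2
```

Emit:
move_arm --motion '[[[0, 0, -0.1], [0, 0, 0]], [[0, 0, -0.3], [0, 0, 0]], [[0, 0, -0.5], [0, 0, 0]], [[0, 0, -0.75], [0, 0, 0]], [[0, 0, -1], [0, 0, 0]]]'

```text
t: 10.18
ee_pos: [614.8, 263.9, 219.1]
orientation: [2.571, 1.805, 0.001]
ft_force: [-0.2, -0.2, -0.0]
width: 0.1
```

Run:
```python
from workcell import ctrl
import cv2,numpy as np
o=ctrl.get_obs();print(o["t"],o["ee_pos"],o["ft_force"])
im=ctrl.get_image("scene")["pixels"][:,:,::-1];w=ctrl.get_image("wrist")["pixels"][:,:,::-1]
cv2.imwrite("pics/e1.png",cv2.resize(im[230:370,330:480],None,fx=4.2,fy=4.2,interpolation=2));cv2.imwrite("pics/e2.png",np.vstack([w[:400],cv2.resize(im[160:250,100:380],(560,180))]))
for n in("case_press",):
  for c in("scene","wrist"):print(c,[(np.round(d["location"],1),round(d["p"],2)) for d in ctrl.pinpoint(c,n)])
```

```text
10.175 [614.75195236 263.90608057 219.12460908] [-0.20038164 -0.17653314 -0.0399045 ]
scene [(array([615.7, 265.8,  62.4]), 0.74)]
wrist [(array([612.7, 269.6,  63.7]), 0.95)]
```

View pics/e1.png

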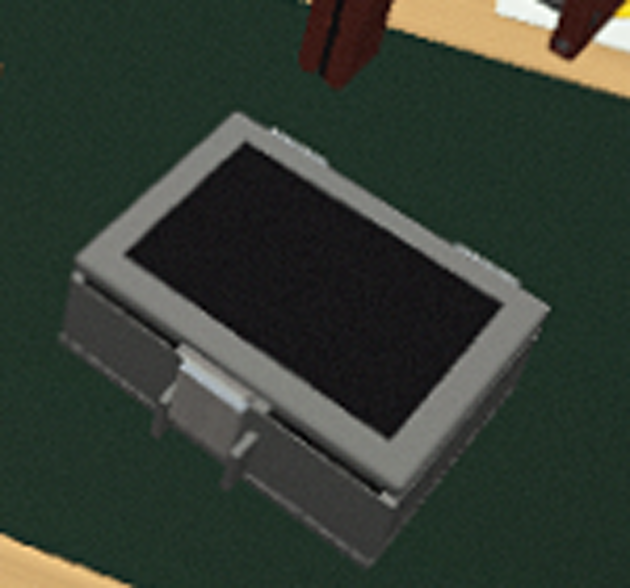

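View pics/e2.png

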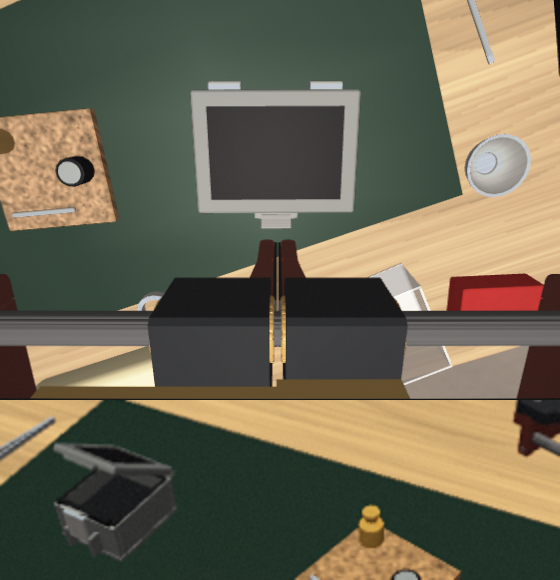

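Run:
```python
from fit import *
from workcell import ctrl
m2=cv2.imread("pics/m2.png");e1=cv2.imread("pics/e1.png")
im=ctrl.get_image("scene");np.savez("scene9.npz",**im)
a=cv2.resize(m2,(150,130),interpolation=cv2.INTER_AREA)
b=im["pixels"][240:370,330:480,::-1]
# free-edge half (clip side) only, away from gripper
A=cv2.cvtColor(a,6)[60:];B=cv2.cvtColor(b,6)[60:]
cv2.imwrite("pics/cmp.png",np.hstack([cv2.resize(x[55:125,10:110],None,fx=3.9,fy=6,interpolation=2) for x in(a,b)]))
p=[526.7,296.8,-.342]
for ang in(0,.012,.055):
    u=np.array([np.cos(p[2])*np.cos(ang),np.sin(p[2])*np.cos(ang),np.sin(ang)]);v=np.array([-np.sin(p[2]),np.cos(p[2]),0])
    print(ang,proj([np.array([*p[:2],52])+120*u+s*80*v for s in(1,-1)],im).round(1).tolist())
for nm,(x0,y0,x1,y1) in {"lid_right":(80,95,100,115),"lidfront":(55,80,100,112),"case":(60,110,100,128)}.items():
    sh=cv2.phaseCorrelate(np.float32(cv2.cvtColor(a,6)[y0:y1,x0:x1]),np.float32(cv2.cvtColor(b,6)[y0:y1,x0:x1]));print(nm,sh)
```

```text
0 [[422.8, 351.4], [345.2, 295.5]]
0.012 [[423.0, 350.9], [345.2, 295.0]]
0.055 [[423.7, 349.1], [345.6, 293.2]]
lid_right ((0.14248358905932967, -0.31369020903037104), 1.0144592130184173)
lidfront ((0.5914107255970791, -0.27597402999760945), 0.976565707474947)
case ((0.36655895566312324, 0.06503802252779067), 1.023696757025189)
```

View pics/cmp.png

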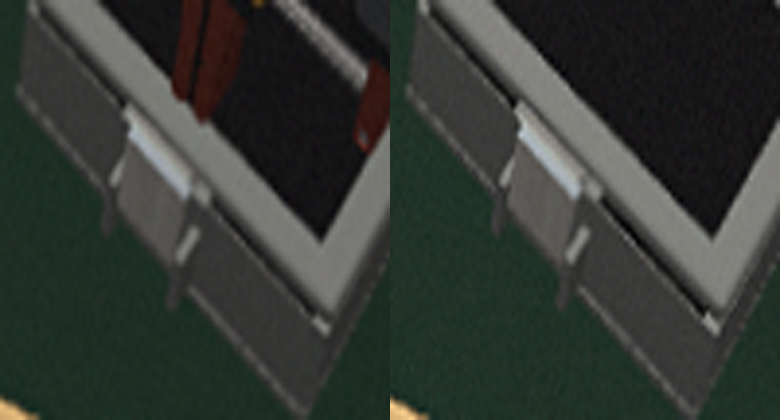

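Between pressed and released the free edge rose about 0.35 px. Predictions are 0.5 px if latched and 2.3 px if it sprang back. To confirm, I'll go down to z≈65, where the unlatched lid pushed back with about 7 N.

Emit:
move_arm --motion '[[[0, 0, 0.25], [0, 0, 0]], [[0, 0, 0.5], [0, 0, 0]], [[0, 0, 0.75], [0, 0, 0]], [[0, 0, 0.95], [0, 0, 0]], [[0, 0, 1], [0, 0, 0]]]'

```text
t: 11.05
ee_pos: [612.2, 262.8, 63.4]
orientation: [-2.57, -1.804, 0.011]
ft_force: [-4.1, -2.0, 7.6]
width: 0.7
```

Emit:
move_arm --motion '[[[0, 0, 0.01], [0, 0, 0]], [[0, 0, 0.02], [0, 0, 0]], [[0, 0, 0.025], [0, 0, 0]], [[0, 0, 0.025], [0, 0, 0]], [[0, 0, 0.025], [0, 0, 0]]]'

```text
t: 11.68
ee_pos: [615.2, 264.0, 63.8]
orientation: [2.571, 1.805, 0.001]
ft_force: [-0.6, -0.2, 1.7]
width: 0.4
```

Emit:
move_arm --motion '[[[0, 0, -0.1], [0, 0, 0]], [[0, 0, -0.3], [0, 0, 0]], [[0, 0, -0.55], [0, 0, 0]], [[0, 0, -0.8], [0, 0, 0]], [[0, 0, -1], [0, 0, 0]]]'

```text
t: 12.3
ee_pos: [615.3, 264.1, 216.2]
orientation: [2.571, 1.805, 0.004]
ft_force: [-0.4, -0.6, -0.1]
width: 0.3
```

Run:
```python
from fit import *
from workcell import ctrl
im=ctrl.get_image("scene");a=np.load("scene9.npz")["pixels"];b=im["pixels"]
g=lambda x:np.float32(cv2.cvtColor(x[320:352,385:430],7))
print(cv2.phaseCorrelate(g(a),g(b)))
s=np.load("scene1.npz")["pixels"];h=lambda x:np.float32(cv2.cvtColor(x[175:245,120:195],7))
print("small case change",cv2.phaseCorrelate(h(s),h(b)),np.abs(h(s)-h(b)).mean())
cv2.imwrite("pics/final.png",b[:,:,::-1])
print(ctrl.close_job(),ctrl.get_obs()["t"])
```

```text
((0.5595965361514423, 0.061446079772018436), 1.0215301579899259)
small case change ((0.4615996155818394, -0.024146457595350057), 1.0062528921056677) 5.451238
the job is handed in; nothing more can be done
the job is handed in; nothing more can be done
```

View pics/final.png

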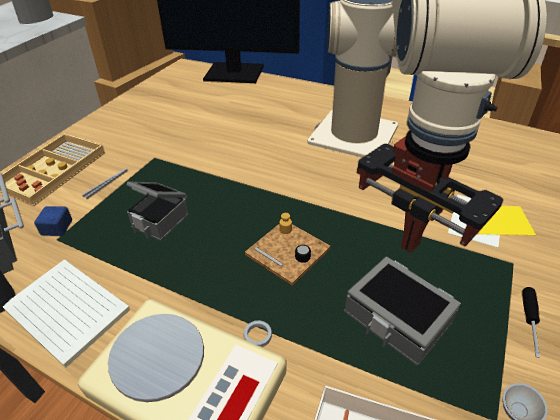

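The wide case is shut and its clip appears to be holding the lid. The smaller case is still open, and I handed the job in at about 12.4 s. With the fingers closed, I swung the lid down at the press point and pressed until it reached its hard stop at z = 62.2 mm with 19 N. Then I lifted clear.

**Is it latched?** I had no direct latch reading, but three checks agree:
- **Lid edge:** after I let go, it rose about 0.35 px in the scene camera. I expected 0.5 px if latched and 2.3 px if it had sprung back.
- **Lid height:** the press point was found at 62.4 mm (scene camera) and 63.7 mm (wrist camera). Shut, it should be 62 mm.
- **Second touch:** at z = 63.8 mm the lid pushed back with only 1.7 N, against 8.9 N at that height before it latched. On the way down the probe briefly reached about 63.4 mm and 7.6 N, further than I intended.

**Final picture:** it shows the lid still down, the small case still open and the arm clear. The small case shows no vertical shift. Both cases shifted about 0.5 px sideways between pictures, which I put down to the image comparison.

**Disagreement:** my three-view fit put the hinge about 2.5 mm lower than the stated 52 mm. That is roughly the calibration error and didn't affect the press.

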